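# Weigh the lopsided bolt case without tipping it

## Robot

A 6-joint arm with a two-finger parallel gripper is mounted at the origin on the work surface. World frame = base frame: x ahead of the robot, y to its left, z up, the work surface at z = 0. Lengths are in m, angles in degrees, forces in N, time in s.
With the tool pointing down it reaches from about 0.325 to 0.775 m from the base axis. Payload 5.5 kg.
Tool frame: the origin (TCP) lies at the centre of the arm's flange, where the gripper is bolted on; the fingertips stand 182 mm ahead of it and the grasp point (between the pads) lies 163 mm ahead of it; z points along the fingers, y is the direction in which the jaws open and shut (so a half turn about z gives the same grasp; the last joint's range is limited). The gripper opens to 88 mm and grips with 3 to 60 N. Pads are 20 mm wide; open, the fingers measure 115 mm over their backs; the gripper's body (75 mm by 178 mm) begins 61 mm behind the grasp point.
Start: joints at [64.36, 5.22, 70.514, -0, 104.267, -3.249], TCP at [0.229, 0.555, 0.405] pointing down, gripper open.
Joint ranges: [-164.24, 164.24], [-49.07, 125.15], [9.68, 141.18], [-86.29, 266.29], [3.28, 154.24], [-151.56, 151.56]. Speed limits (degrees/s): [147.25, 147.25, 172.46, 180, 180, 180].

## Interface

Orientations are given as [roll, pitch, yaw] about the fixed x, y, z axes, in that order (R = Rz(yaw) Ry(pitch) Rx(roll)).
In Python, from station import r gives the robot as it stands. The module is installed in compiled form; this text tells all that it offers. Calls block until the motion is done:
- r.reach(position, orientation): joint-space move of the TCP to a pose.
- r.servo_line(position, rotation=None, speed=0.15): straight line of the TCP; rotation=None keeps the orientation; speed is the mean speed in m/s.
- r.move_joints(angles): joint-space move.
- r.let_go() and r.grab(squeeze=None): open the fingers fully, or close them until they stop; squeeze is the grip in N (None keeps the last).
- r.wait(seconds).
- r.inverse_kinematics(position, orientation): joint angles nearest the present ones, or None.
- r.sense(): the state.
- r.snapshot(name): name is "side" or "top"; returns a dict with "frame" (480x640x3 uint8, red, green, blue), "fx", "fy", "cx", "cy" (pixels), "R" (3x3) and "t" (3): a world point X has camera coordinates R X + t. Camera axes: x right, y down, z forward; pixel columns grow to the right and rows downward; lengths in m; the calibration is good to about 2 mm. A picture is of the moment at which its call begins. There is no depth.
A pose or a line that the arm cannot do raises r.IKError and nothing moves.
- r.hand_in(): hands the job in, once; it reports no verdict.
The state is a dict: "clock": time; "joints": joint angles; "joint_vel": joint speeds; "joint_torque": joint torques, N m; "tcp_pos": TCP position; "orientation": TCP orientation; "contact_force": force on the tool from outside, world axes, zero at the start; "torque": the same for the moment, N m; "opening": finger opening in m.
Only numpy, scipy, OpenCV 4.12 (cv2) and the standard library are available. Lean on these libraries where they do the work, as an engineer would, in place of code of your own. Each camera call takes 0.05 s, during which the arm holds its last target.

## Task

Take the long closed bolt case by its carrying bar, carry it over to the counting scale and set it flat inside the rim of the pan, lowering it until the pan bears it before you let go. The bolts inside lie sorted in open cups, so keep the case level all the way (never tipped more than about 10 degrees); they are packed towards one end that you cannot see, so feel with a lift of a few millimetres where the case balances and take the bar there. Leave everything else on the bench undisturbed.

Things in the scene. Friction and masses are not known exactly. Their poses are not given: they have to be found in the camera images.
- case_mid (a point): Centre (half-way up, 35 mm over the underside) of the long closed grey metal case, lid darker: 80 mm wide (x axis), 200 mm long (y axis), 70 mm tall, z up; about 0.8 kg. Most of the weight is a load inside near one end: the balance point lies 30 to 50 mm from the middle along y, on either side, different each time, not visible. Held off balance, the case turns about the fingers and the heavy end hangs.
- case_bar (a point): Middle of the case's carrying bar: a polished, slippery round steel bar, 12 mm thick, along the case's y axis, its centre 115 mm over the case's underside (39 mm clear above the lid). Grip it across (fingers closing along the case's x) anywhere within 75 mm of its middle; end posts 22 mm wide stand 89 to 99 mm from the middle, up to 119 mm over the underside.
- pan (a point): Centre of the upper face of the scale's steel pan, 60 mm over the bench, z up. The pan is flat and fixed, 120 mm wide (x axis) and 240 mm long (y axis) inside a rim 8 mm high and 5 mm thick; the case goes in with its length along the pan's length, either way round. The display housing (44 mm high, 50 mm deep) is on the pan's -x side.
- case: The case as a whole (origin at the centre of its underside, axes as for case_mid). Friction on the bar is only about 0.2: grip firmly, 40 N or more; held away from the balance point it still turns in the grip. Raising the bar by 7 mm tips it by at most 5 degrees.
- scale: The counting scale, fixed to the bench (origin on the bench under the pan's centre, axes as for pan), 160 x 260 mm plus the display housing on its -x side.
- carton: Bystander: a closed cardboard carton 60 x 80 x 60 mm; origin at the centre of its underside.
- jar: Bystander: a round screw jar, 68 mm across, 95 mm tall; origin at the centre of its underside.
- wrench: Bystander: a flat steel wrench 160 mm long; origin at the centre of its underside.
- tape_roll: Bystander: an empty tape core, a ring 90 mm across and 40 mm tall; origin at the centre of its underside.
- short_case: Bystander: a short closed grey case 80 x 110 x 60 mm with a small knob and no carrying bar: not the one to carry; origin at the centre of its underside.
- bolt_tray: Bystander: an open steel tray of bolts 90 x 130 x 50 mm; origin at the centre of its underside.
- bracket: Bystander: a steel angle bracket 60 x 120 x 60 mm; origin at the centre of its underside.

How it is judged:
By the outcome, as a careful person would: the job done as asked, in the order asked, and still so for the second after the job is handed in, with the robot touching nothing.
It also fails if it takes over 61 s, if anything falls off the work surface, if the arm or the gripper's body presses on something with over 40 N, if the wrist force passes 120 N, or if a joint passes its speed limit or range.

## Working session

There is one attempt and no reset: what is moved stays moved. The work goes in short steps, each a Python script; the robot and the scene stay as the last script left them, time stands still between calls to the robot, and variables do not carry over. Pictures are saved under pics/ and viewed, and the job is handed in when it is done.

```bash
mkdir -p pics
python3 - <<'E'
from station import r
import cv2,json,numpy as np
for n in("side","top"):
    s=r.snapshot(n); cv2.imwrite(f"pics/{n}0.png",s["frame"][:,:,::-1])
    print(n,s["fx"],s["fy"],s["cx"],s["cy"],np.round(s["R"],4).tolist(),np.round(s["t"],4).tolist())
    np.savez(f"{n}.npz",**{k:v for k,v in s.items()})
print(r.sense())
E
```

```text
side 545.5275760234923 545.5275760234923 319.9181932275816 242.95663503388366 [[0.9413, -0.337, 0.0186], [-0.145, -0.4536, -0.8793], [0.3048, 0.825, -0.4758]] [-0.5693, 0.17, 0.8915]
top 514.2562186970395 514.2562186970395 318.22510547193957 243.5385437182575 [[0.023, -0.9996, 0.0136], [-0.9843, -0.025, -0.1746], [0.1749, -0.0093, -0.9845]] [-0.026, 0.6024, 1.0387]
{'clock': 0.1, 'joints': array([ 6.43604429e+01,  5.25790725e+00,  7.05725540e+01, -1.06008223e-03,
        1.04264884e+02, -3.24936737e+00]), 'joint_vel': array([-0.02826416, -0.08901224, -0.16147408,  0.10458833,  0.13620946,
       -0.06380027]), 'joint_torque': array([ 3.74172698e-03, -4.47861207e+01, -4.07567561e+01,  7.01170228e-02,
        2.85398390e-02, -1.08637821e-04]), 'tcp_pos': array([0.22858372, 0.5548149 , 0.40365286]), 'orientation': array([-1.79904750e+02, -4.37817045e-03,  1.57609546e+02]), 'contact_force': array([ 0.55795646, -0.97771091, -0.10462055]), 'torque': array([-0.01760328, -0.00970126,  0.00663495]), 'opening': 0.0878772686334525}
```

View pics/side0.png

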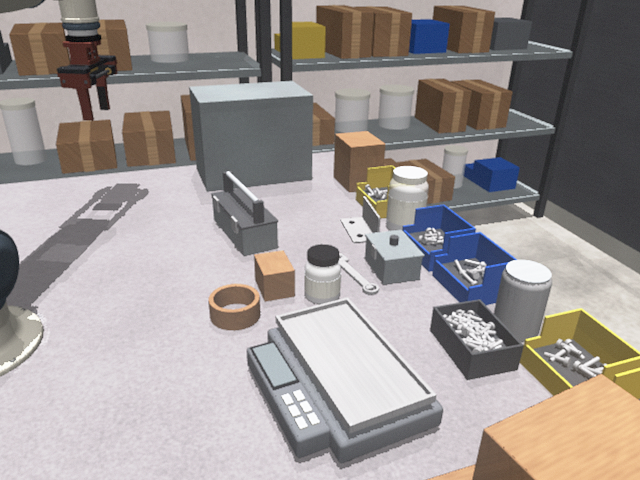

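View pics/top0.png

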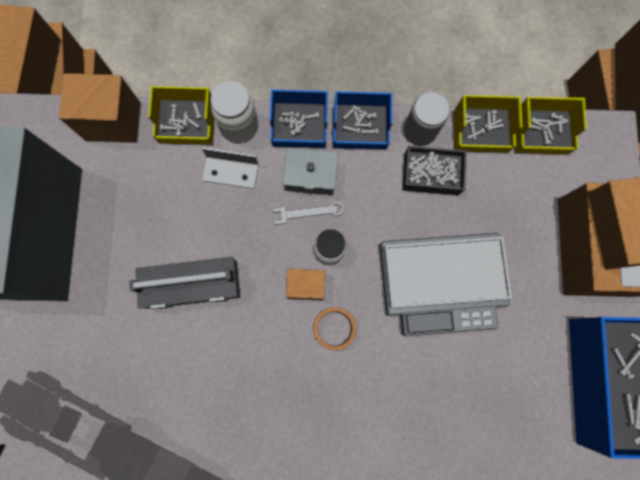

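The case is at about (187,283) and the scale at about (446,275) in the top view. In the side view they are at (245,212) and (350,370). I'll zoom in to pick out corners.

Run:
```python
import cv2,numpy as np
t=cv2.imread("pics/top0.png"); s=cv2.imread("pics/side0.png")
def crop(im,x,y,w,h,k,n):
    c=cv2.resize(im[y:y+h,x:x+w],None,fx=k,fy=k,interpolation=cv2.INTER_CUBIC)
    for i in range(0,w,10):
        cv2.line(c,(i*k,0),(i*k,6 if i%50 else 14),(0,0,255),1)
        if i%20==0: cv2.putText(c,str(x+i),(i*k,24),0,.4,(0,0,255),1)
    for i in range(0,h,10):
        cv2.line(c,(0,i*k),(6,i*k),(0,0,255),1); cv2.putText(c,str(y+i),(8,i*k+4),0,.4,(0,0,255),1)
    cv2.imwrite(f"pics/{n}.png",c)
crop(t,120,245,130,75,6,"tc"); crop(t,370,220,150,125,5,"tp"); crop(s,200,165,90,95,6,"sc"); crop(s,240,290,205,165,3,"sp")
```

```text
(no output)
```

View pics/tc.png

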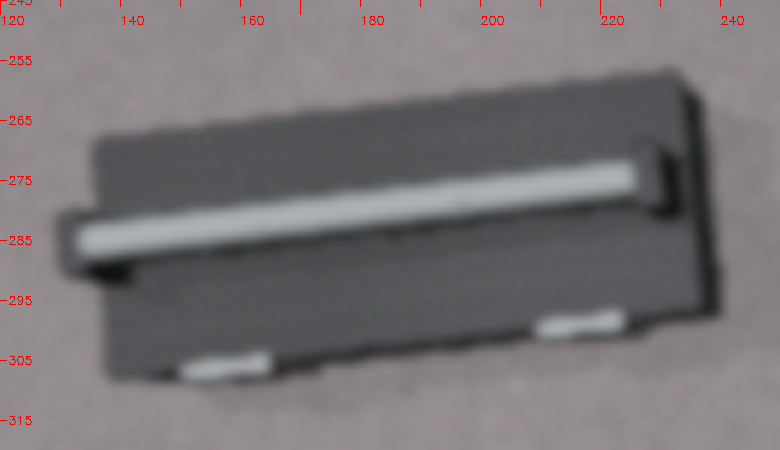

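View pics/tp.png

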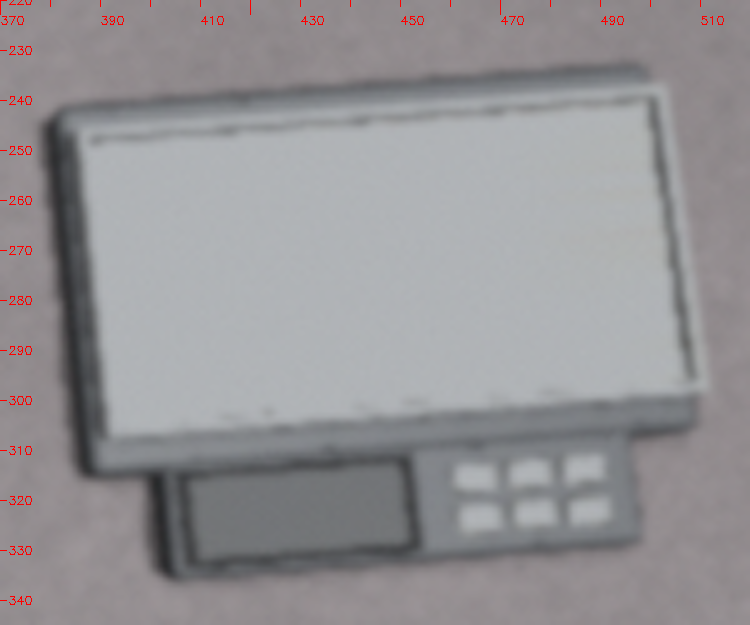

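View pics/sc.png

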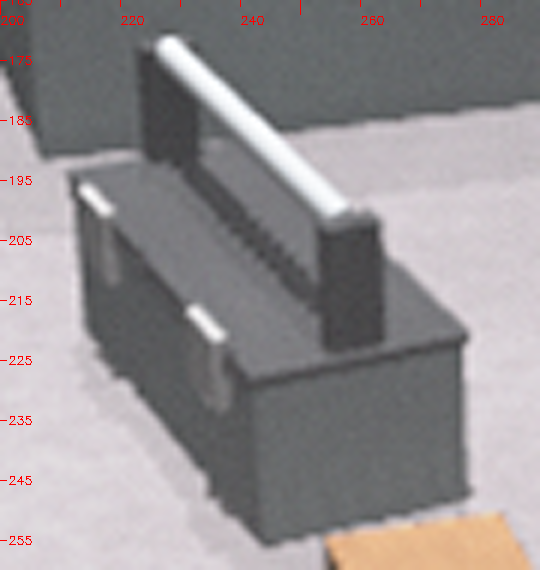

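View pics/sp.png

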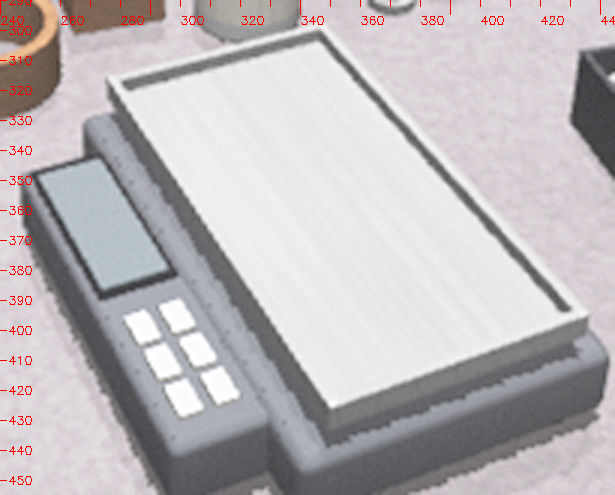

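```bash
cat > h.py <<'E'
import numpy as np
from scipy.optimize import least_squares
C={n:dict(np.load(f"{n}.npz")) for n in("side","top")}
def proj(n,X):
    c=C[n]; P=np.atleast_2d(X)@c["R"].T+c["t"]
    return np.c_[c["fx"]*P[:,0]/P[:,2]+c["cx"],c["fy"]*P[:,1]/P[:,2]+c["cy"]]
def place(p,L):
    c,s=np.cos(p[2]),np.sin(p[2]); L=np.asarray(L,float)
    return np.c_[p[0]+c*L[:,0]-s*L[:,1],p[1]+s*L[:,0]+c*L[:,1],L[:,2]]
def fit(obs,p0,cams=("side","top")):
    f=lambda p:np.concatenate([(proj(n,place(p,[o[1] for o in obs if o[0]==n]))-np.array([o[2] for o in obs if o[0]==n])).ravel() for n in cams])
    return least_squares(f,p0,loss="soft_l1"),f
E
python3 - <<'E'
from h import *
a,b,h=.04,.1,.07
case=[("top",(a,b,h),(135.5,268.3)),("top",(a,-b,h),(233.3,257)),("top",(-a,-b,h),(237.2,297)),("top",(-a,b,h),(138,308)),
("top",(0,.089,.118),(133.3,285)),("top",(0,-.089,.118),(225.8,274.5)),
("side",(-a,b,h),(211.7,194.2)),("side",(-a,-b,h),(241.7,228.3)),("side",(a,-b,h),(277.5,221.2)),("side",(-a,-b,0),(244.2,255.8)),("side",(a,-b,0),(278.3,247.2)),
("side",(0,.089,.118),(228.3,172.5)),("side",(0,-.089,.118),(256.7,200.3))]
a,b,h=.065,.125,.068
pan=[("top",(a,b,h),(385.6,246)),("top",(a,-b,h),(503,236.6)),("top",(-a,-b,h),(511.4,298)),("top",(-a,b,h),(390.6,307.4)),
("side",(-a,b,h),(275.7,316.7)),("side",(a,b,h),(347.3,299.7)),("side",(a,-b,h),(436,395.7)),("side",(-a,-b,h),(349.3,426))]
for nm,o,p0 in(("case",case,(.5,.25,.1)),("pan",pan,(.5,-.2,.1))):
  for cams in(("side","top"),("side",),("top",)):
    s,f=fit(o,p0,cams); print(nm,cams,np.round(s.x[:2],4),np.degrees(s.x[2]).round(2)); print(np.round(f(s.x).reshape(-1,2),1).tolist())
E
```

```text
case ('side', 'top') [0.5121 0.2587] 8.16
[[0.1, -1.1], [0.4, -0.7], [-0.2, -1.0], [-0.5, 1.0], [-0.4, 1.6], [0.0, 0.4], [0.5, 0.8], [0.4, 0.5], [-0.6, 0.5], [-0.9, -1.1], [0.2, -0.5], [1.2, 0.2], [-0.5, 0.0]]
case ('side',) [0.5122 0.2598] 8.36
[[-0.0, -1.2], [0.5, -1.0], [-0.1, -1.3], [-0.4, 0.7], [-0.3, 1.3], [-0.1, 0.3], [0.5, 0.5]]
case ('top',) [0.512  0.2586] 8.01
[[0.5, 0.4], [-0.4, 0.7], [-0.9, -0.9], [0.2, -0.5], [1.3, 0.1], [-0.4, 0.2]]
pan ('side', 'top') [ 0.5468 -0.2819] 5.63
[[-0.2, -0.5], [0.5, -2.1], [0.6, -0.2], [0.2, 0.9], [-0.7, -0.3], [-0.3, 0.6], [-0.1, 0.9], [0.5, 0.6]]
pan ('side',) [ 0.5463 -0.2819] 5.63
[[-0.5, -0.4], [0.3, -2.0], [0.3, -0.1], [-0.1, 1.0]]
pan ('top',) [ 0.5477 -0.2823] 5.72
[[-0.6, -0.7], [-0.2, 0.1], [0.1, 0.3], [0.7, 0.2]]
```

Both fits agree to about 1 mm, so I'll grip the middle of the bar and do a 5 mm feel-lift.

```bash
cat >> h.py <<'E'
from station import r
import cv2
CASE=np.array([.5121,.2587]); CY=8.16; PAN=np.array([.5468,-.2819]); PY=5.63
G=.163; ZG=.115
def yv(d): d=np.radians(d); return np.array([-np.sin(d),np.cos(d)])
def xyz(p,z): return [float(p[0]),float(p[1]),float(z)]
def avg(k=6):
    L=[]
    for _ in range(k): r.wait(.04); s=r.sense(); L.append(np.r_[s["contact_force"],s["torque"]])
    return np.mean(L,0)
def ct(m,yaw=CY):  # components along case x,y
    d=np.radians(yaw); return np.array([np.cos(d)*m[3]+np.sin(d)*m[4],-np.sin(d)*m[3]+np.cos(d)*m[4]])
def show(*names,tag):
    for n in names: s=r.snapshot(n); cv2.imwrite(f"pics/{n}{tag}.png",s["frame"][:,:,::-1])
E
python3 - <<'E'
from h import *
o=[180,0,90+CY]
r.reach(xyz(CASE,.40),o); r.servo_line(xyz(CASE,ZG+G+.001),speed=.12)
b=avg(); s=r.sense(); print(s["clock"],s["tcp_pos"],s["orientation"],b.round(3))
r.grab(50); a=avg(); print("grip",(a-b).round(3),ct(a-b),r.sense()["opening"])
z0=s["tcp_pos"][2]
r.servo_line(xyz(CASE,ZG+G+.006),speed=.02); l=avg(); print("lift",(l-b).round(3),ct(l-b),r.sense()["tcp_pos"],r.sense()["clock"])
show("side","top",tag=1)
E
```

```text
3.025 [0.51222566 0.25870993 0.27967511] [ 1.79939948e+02 -1.46059704e-02  9.81557112e+01] [-0.315 -0.042 -0.104 -0.051  0.04  -0.008]
grip [ 1.685 -0.008 -0.868 -0.036 -0.239 -0.01 ] [-0.06995544 -0.23127921] 0.01084812240972186
lift [-0.316  0.108 -6.559 -0.207  0.054  0.03 ] [-0.19706094  0.0831763 ] [0.5120123  0.2586977  0.28361139] 5.1
```

Run:
```python
import cv2
a=cv2.imread("pics/side0.png")[165:265,190:300];b=cv2.imread("pics/side1.png")[165:265,190:300]
cv2.imwrite("pics/cmp1.png",cv2.resize(cv2.hconcat([a,b]),None,fx=3.6,fy=3.6,interpolation=cv2.INTER_CUBIC))
```

```text
(no output)
```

View pics/cmp1.png

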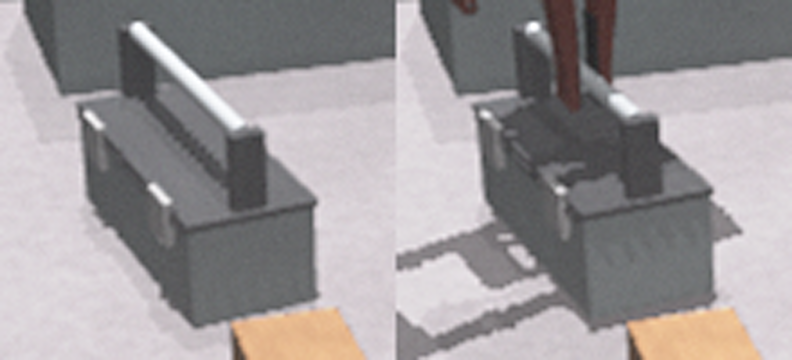

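The 5 mm lift pressed the wrist by 6.6 N with a moment of -0.2 N m about the case's x, so the heavy end is +y. The picture agrees: the near (-y) end at (590,325) has risen slightly. I estimate the balance at about +41 mm, so I'll set the case down, regrip there and feel again.

Run:
```python
from h import *
r.servo_line(xyz(CASE,ZG+G+.001),speed=.03); r.let_go()
p=CASE+.041*yv(CY)
r.servo_line(xyz(p,ZG+G+.001),speed=.08)
b=avg()
r.grab(55); a=avg(); print("grip",(a-b).round(3),ct(a-b))
for h in (.004,.008):
    r.servo_line(xyz(p,ZG+G+h),speed=.02); l=avg(10); print("lift",h,(l-b).round(3),ct(l-b),"d",ct(l-b)[0]/(l-b)[2],"mm")
print(r.sense()["tcp_pos"],r.sense()["clock"])
show("side","top",tag=2)
a=cv2.imread("pics/side0.png")[165:265,190:300];b=cv2.imread("pics/side2.png")[165:265,190:300]
cv2.imwrite("pics/cmp2.png",cv2.resize(cv2.hconcat([a,b]),None,fx=3.6,fy=3.6,interpolation=cv2.INTER_CUBIC))
```

```text
grip [ 2.357  0.378 -0.762  0.105 -0.411  0.038] [ 0.04530631 -0.42149105]
lift 0.004 [ 0.192 -0.347 -7.96  -0.011 -0.     0.013] [-0.01093566  0.00116318] d 0.0013738158471251817 mm
lift 0.008 [ 0.032 -0.516 -7.671 -0.02   0.012  0.018] [-0.01759232  0.01490097] d 0.002293244643845213 mm
[0.50626623 0.29928785 0.28590775] 10.5833
```

View pics/cmp2.png

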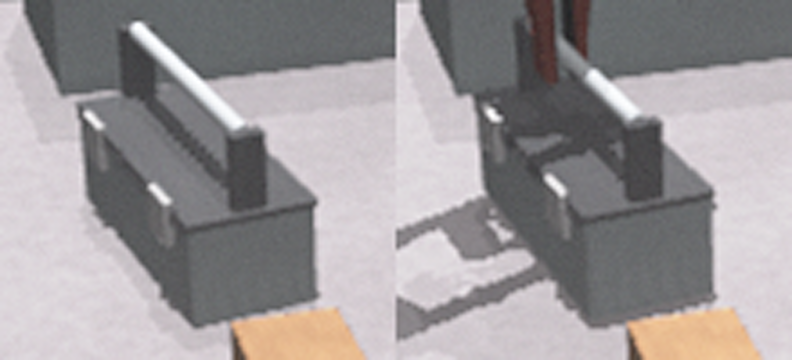

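Balanced: full weight 7.8 N, residual moment only -0.01 to -0.02 N m (about 2 mm off), and it looks level. Next I'll lift, recheck and carry.

Run:
```python
from h import *
p=CASE+.041*yv(CY)
r.servo_line(xyz(p,ZG+G+.06),speed=.06); l=avg(); print(l.round(3),ct(l))
r.servo_line(xyz(p,ZG+G+.15),speed=.08); l=avg(); print(l.round(3),ct(l))
q=PAN+.041*yv(PY)
r.servo_line(xyz(q,ZG+G+.15),[180,0,90+PY],speed=.11)
r.wait(.3); l=avg(); print(l.round(3),ct(l,PY),r.sense()["tcp_pos"],r.sense()["orientation"],r.sense()["clock"])
show("side","top",tag=3)
```

```text
[ 0.012 -0.233 -7.721 -0.089  0.036 -0.012] [-0.08266723  0.04795455]
[ 0.048  0.161 -7.767 -0.073  0.048  0.01 ] [-0.0658138  0.0579517]
[-0.201 -0.16  -7.931 -0.062  0.069 -0.017] [-0.05533858  0.07466818] [ 0.54278982 -0.24110223  0.4279751 ] [-1.79998411e+02 -2.36984767e-03  9.56281856e+01] 19.1
```

View pics/side3.png

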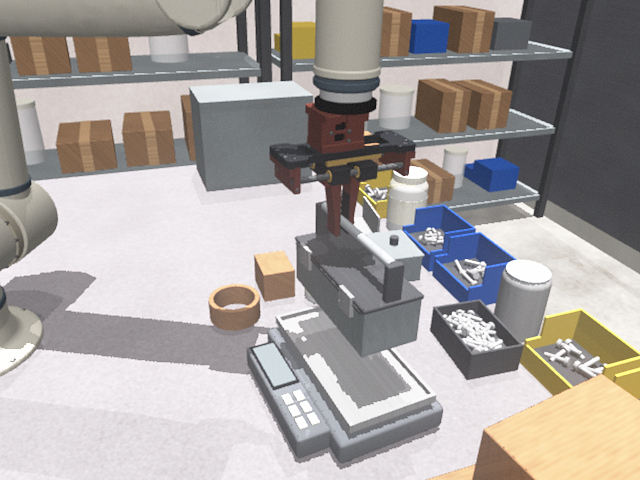

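View pics/top3.png

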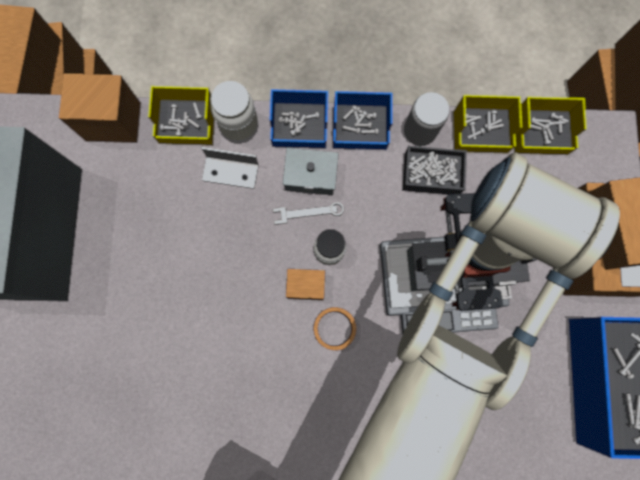

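The case hangs level over the pan, with its lid from about (300,240) to (415,300) in the side view and nothing disturbed. Before lowering I'll overlay the predicted level case to check tilt and position.

```bash
cat >> h.py <<'E'
def overlay(src,dst,p,z,n="side",k=3,box=(260,180,180,200)):
    im=cv2.imread(src); x,y,w,h=box
    c=cv2.resize(im[y:y+h,x:x+w],None,fx=k,fy=k,interpolation=cv2.INTER_CUBIC)
    def ln(L):
        q=proj(n,place(p,L)+[0,0,z]); q=((q-[x,y]+.5)*k).astype(int); cv2.polylines(c,[q.reshape(-1,1,2)],False,(0,0,255),1)
    a,b=.04,.1
    for zz in(0,.07): ln([(-a,-b,zz),(a,-b,zz),(a,b,zz),(-a,b,zz),(-a,-b,zz)])
    for sx,sy in((-a,-b),(a,-b),(-a,b)): ln([(sx,sy,0),(sx,sy,.07)])
    ln([(0,-.089,.121),(0,.089,.121)])
    cv2.imwrite(dst,c)
E
python3 - <<'E'
from h import *
overlay("pics/side3.png","pics/ov3.png",(*PAN,np.radians(PY)),.15)
E
```

```text
(no output)
```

View pics/ov3.png

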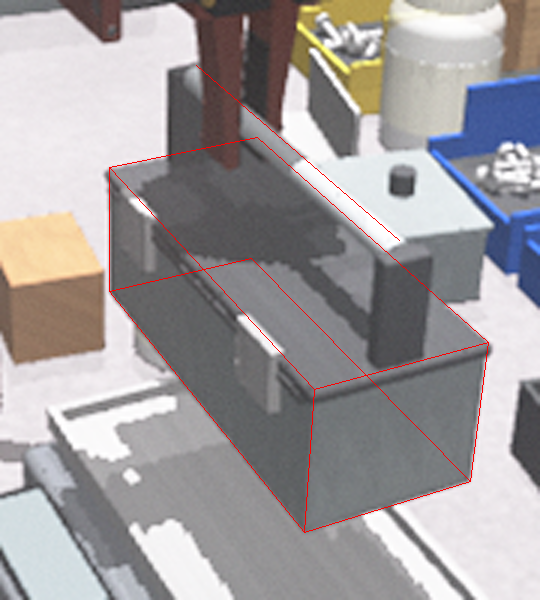

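The overlay matches to about 1–2 px, so the case is level and centred. I'll lower it until the pan bears it.

Run:
```python
from h import *
q=PAN+.041*yv(PY); B=.06+ZG+G
r.servo_line(xyz(q,B+.008),speed=.07); f0=avg(); print(f0.round(3))
for h in np.arange(.005,-.0071,-.001):
    r.servo_line(xyz(q,B+h),speed=.02); f=avg(3); print(round(h,4),f.round(3),r.sense()["tcp_pos"][2].round(5))
    if f[2]-f0[2]>7.3: break
print(r.sense()["clock"]); show("side",tag=4)
overlay("pics/side4.png","pics/ov4.png",(*PAN,np.radians(PY)),.06,box=(260,240,200,200))
```

```text
[-8.900e-02 -8.100e-02 -7.478e+00 -8.800e-02  3.600e-02 -1.000e-03]
0.005 [ 0.488 -0.095 -7.917 -0.084  0.04  -0.014] 0.34296
0.004 [ 0.351  0.147 -7.804 -0.076  0.045  0.018] 0.34199
0.003 [ 0.376 -0.369 -7.694 -0.075  0.06  -0.024] 0.34101
0.002 [-0.418 -0.022 -7.647 -0.088  0.055  0.024] 0.33999
0.001 [ 3.720e-01 -6.060e-01 -6.609e+00 -1.200e-01  6.000e-03 -0.000e+00] 0.33911
0.0 [ 0.596 -0.808 -1.667 -0.236 -0.018  0.02 ] 0.3389
-0.001 [-1.36  -0.531  5.523 -0.196  0.336  0.019] 0.33888
23.45
```

View pics/ov4.png

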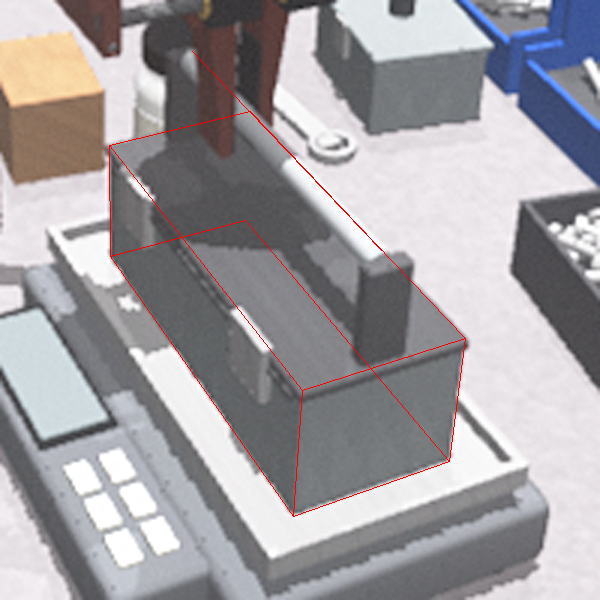

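The pan bears the case: contact came at TCP z 0.339 and the wrist force reversed to +5.5 N. The overlay shows it centred inside the rim. I'll back off slightly so I'm not pressing down, then release and retreat.

Run:
```python
from h import *
q=PAN+.041*yv(PY); B=.06+ZG+G
r.servo_line(xyz(q,B+.0002),speed=.02); print(avg(3).round(2))
r.let_go(); r.wait(.2); print(avg(3).round(2),r.sense()["opening"])
r.servo_line(xyz(q,B+.10),speed=.1)
r.servo_line([.45,.15,.45],speed=.2); r.wait(.3)
print(r.sense()["clock"],avg(3).round(2)); show("side","top",tag=5)
overlay("pics/side5.png","pics/ov5.png",(*PAN,np.radians(PY)),.06,box=(260,240,200,200))
```

```text
[ 0.87 -2.21  3.83 -0.4  -0.06  0.02]
[ 0.2  -0.23  0.31 -0.05  0.07  0.03] 0.08756085768556328
29.05 [-0.25 -0.08  0.49 -0.08  0.05 -0.04]
```

View pics/ov5.png

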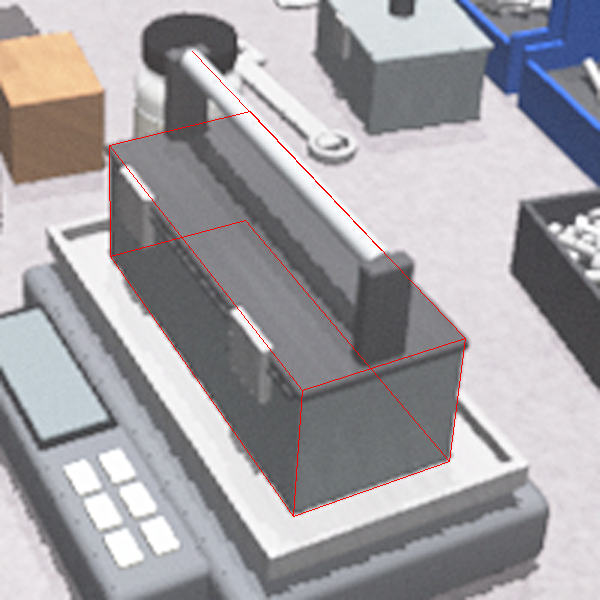

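View pics/top5.png

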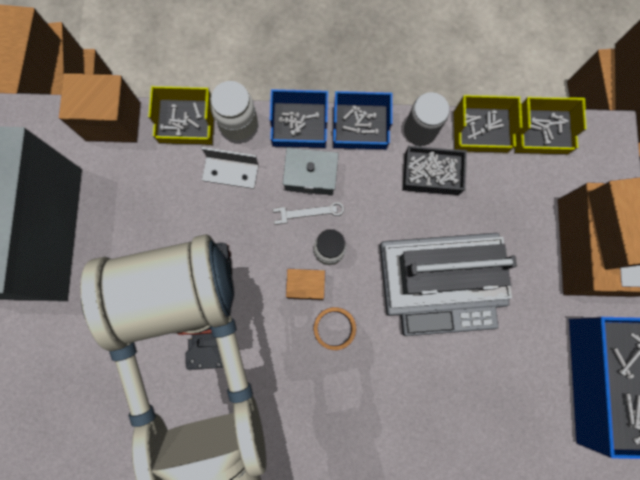

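The case sits flat and centred inside the rim, at about (456,270) in the top view, matching the overlay. The bystanders haven't moved and the arm is clear.

```bash
python3 -c "
from station import r
r.hand_in(); print(r.sense()['clock'])"
```

```text
the job is handed in; nothing more can be done
the job is handed in; nothing more can be done
```

The long case is on the scale, flat and centred inside the pan's rim. I handed the job in soon after the last clock reading of about 29 s, well under the 61 s limit.

- **Finding the balance:** A 5 mm lift at the middle of the bar showed the heavy end is towards +y. I set the case down and took the bar 41 mm from the middle at 55 N. It then lifted level with its full weight of about 7.8 N on the grip. The twist in the grip stayed small, at most about 0.08 N m, or roughly 10 mm off balance at worst.
- **Carrying:** I carried it 150 mm up, above the other items. A level outline of the case drawn over the side picture matched to 1–2 pixels over the pan. I didn't photograph the case during the move itself.
- **Placing:** I lowered it in 1 mm steps until the wrist force changed from -7.7 N to +5.5 N, meaning the pan carried the case. I eased off a little before letting go, but about 4 N of light downward push remained at release.
- **Final check:** After I pulled back, the case still matched the level outline centred in the pan. In the top picture the other items looked unmoved, and the arm was touching nothing. No check failed.

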